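# Clamp a circuit board in its soldering fixture

## Task

Slide the circuit board along the fixture's bed until it is fully home against the end stop, then turn the knurled thumbscrew clockwise until its foot seats on the board and holds it snugly. Stop as soon as the resistance has clearly risen: a board that is screwed down hard cracks. Let go of everything and leave the other things on the bench where they are.

Things in the scene. Friction and masses are not known exactly. Their poses are not given: they have to be found in the camera images.
- fixture: Clamping fixture bolted to the bench: aluminium bed 250 x 116 x 12 mm, x = -140 to +110 mm. Origin on the bench plane, +x towards the end stop, z up. Guides along x, inner faces at y = +-42.5 mm, tops at z = 20 mm. From behind the stop an arm 26 mm wide overhangs the bed from x = +109 back to +22 mm, z = 45 to 60 mm; the thumbscrew stands upright through it at x = +40 mm, y = 0
- end_stop (a point): Foot of the near face of the end stop, a steel bar across the bed, 12 mm tall; point on the bed's top, midway between the guides (fixture x = +70, y = 0, z = 12 mm)
- board: Loose green circuit board on a steel carrier plate, together 140 (x) x 80 (y) x 5 mm, about 0.4 to 0.55 kg, lying between the guides, 30 to 55 mm short of the end stop at the start. Origin: centre of its underside, x as the fixture's. Fully home its origin is at fixture x = 0. The thumbscrew then stands over the bare round copper pad at board x = +40 mm
- relay (a point): Centre of the top of the black relay block fixed on the board, 24 x 24 mm, 28 mm tall above the board's surface, at board x = -53 mm, y = 0: the place to hold or push the board by
- clamp: Fixed column and overhanging arm of the fixture, with the upright steel thumbscrew in it; origin and axes as the fixture's. Under the arm the screw's round foot (34 mm) hangs 1.2 to 2.5 mm above the board: at the start it is wound up by a different amount each time. Turning the knob clockwise seen from above lowers knob and foot 0.5 mm per radian; it stays where left, springing back under 0.3 rad
- knob (a point): Point on the screw's axis, fixed to the arm, 28.5 mm above the arm's top. The knurled round knob, 28 mm diameter, 20 mm tall, has its centre within 1.2 mm of this height at the start, up to 2.5 mm lower when seated. Turning freely takes 0.03 to 0.06 Nm; once the foot bears, the torque climbs by 0.1 to 0.2 Nm per radian: snug is 0.07 to 0.18 Nm above free turning
- spool: Bystander: black solder spool, 52 mm diameter, 38 mm tall; origin at its underside
- flux_jar: Bystander: small flux jar, 48 mm diameter, 35 mm tall; origin at its underside
- driver: Bystander: screwdriver 170 mm long lying on the bench along its own x
Things that resemble listed ones, but are neither listed nor needed, are in the scene too. Of the things like the board, leave any that is purple or red; of the rest the smaller one is meant.

How it is judged (in metres and radians):
On the way, in this order (a step that is already met when the one before it is completed fails the run):
1. the board lies flat and home against the end stop, the screw not yet on it (x of board in the frame of fixture above -0.0025 m and z of board in the frame of fixture below 0.015 m and contact force between clamp and board below 1 N), for 0.2 s.
2. the clamp screw's foot presses on the board with more than 6 N (contact force between clamp and board above 6 N), for 0.2 s.
At the end, for the whole second after the job is handed in: The board lies flat and still within 2.5 mm of the end stop, and the thumbscrew's foot holds it down with 6 to 20 N (x of board in the frame of fixture above -0.0025 m and z of board in the frame of fixture below 0.015 m and angle between board's own z axis and vertical below 0.03 rad and linear speed of board below 0.01 m/s and contact force between clamp and board between 6 and 20 N); the robot touches nothing.
It fails at once if the screw is over-tightened: its foot presses on the board with more than 40 N (contact force between clamp and board above 40 N).
It fails at once if the solder spool, the flux jar or the screwdriver is shifted by more than 20 mm (distance of any of spool, flux_jar, driver from where it was at the start of the episode above 0.02 m).
It also fails if it takes over 72 s, if anything falls off the work surface, if the arm or the gripper's body presses on something with over 40 N, if the wrist force passes 120 N, or if a joint passes its speed limit or range.

## Robot

A 6-joint arm with a two-finger parallel gripper is mounted at the origin on the work surface. World frame = base frame: x ahead of the robot, y to its left, z up, the work surface at z = 0. Lengths are in mm, angles in rad, forces in N, time in s.
With the tool pointing down it reaches from about 275 to 750 mm from the base axis. Payload 10.2 kg.
Tool frame: the origin (TCP) lies on the centre line of the jaws, within the pads' length; the fingertips stand 11 mm ahead of it and the grasp point (between the pads) lies 8 mm behind it (manip.tip_extent is the distance from the TCP to the fingertips, in mm); z points along the fingers, y is the line along which they close (so a half turn about z gives the same grasp; the last joint's range is limited). The gripper opens to 88 mm and grips with 3 to 60 N. Pads are 18 mm wide; open, the fingers measure 123 mm over their backs; the gripper's body (75 mm by 187 mm) begins 45 mm behind the grasp point.
Start: joints at [-1.46, 0.313, 1.498, -0, 1.331, -0.223], TCP at [171.996, -496.033, 249.72] pointing down, gripper open.
Joint ranges: [-2.94, 2.94], [-0.97, 2.17], [0.19, 2.56], [-1.23, 4.37], [0.02, 3.11], [-2.88, 2.88]. Speed limits (rad/s): [2.39, 2.39, 3.01, 3.14, 3.14, 3.14].

## Interface

Orientations are given as [roll, pitch, yaw] about the fixed x, y, z axes, in that order (R = Rz(yaw) Ry(pitch) Rx(roll)).
In Python, from rig import manip, imaging gives the robot as it stands.
- The arm moves only by the tool jog_arm, never from a script. Its argument "steps" is a list that holds one entry, the list of rows, each a list of 7 numbers: the shift along the tool's x, y, z in mm, then the turn, a rotation vector about the tool's x, y, z in degrees, then the opening, from -1 (shut) to 1 (fully open). In form: [[[x, y, z, rx, ry, rz, gripper], ...]]. A call has 1 to 8 rows; each row shifts and turns the commanded pose from where the row before left it, along the tool's axes as they then stand; what a row does not reach is not made up. A row lasts 1/8 s, in which the tool goes at most 62.5 mm and 10.7 degrees, less where a joint would pass 70% of its speed; a pose out of reach is approached as far as the arm can. A call with a gripper value outside its range is refused whole. The fingers move at their own pace and stop on an object; the grip force is fixed at half the most. Time passes only in rows, so rows that do not move let the fingers close. It gives the time, the measured TCP pose, the force, the opening and the grip force at its end, in the units of the state.
- manip.observe(): the state, without advancing time (a new reading comes with each control period).
- imaging.read_camera(name): name is "side" or "top" or "wrist"; returns a dict with "frame" (480x640x3 uint8, red, green, blue), "mtx" (3x3 intrinsics, pixels), "R" (3x3) and "t" (3): a world point X has camera coordinates R X + t. Camera axes: x right, y down, z forward; pixel columns grow to the right and rows downward; lengths in mm; the calibration is good to about 2 mm. A picture is of the moment at which its call begins. There is no depth.
- manip.finish_job(): hands the job in; it is judged then, once.
The state is a dict: "t": time; "qpos": joint angles; "dq": joint speeds; "effort": joint torques, N m; "ee_pos": TCP position; "eef_rot": TCP orientation; "force": force on the tool from outside, world axes, zero at the start; "moment": the same for the moment, N m; "opening": finger opening in mm; "grasp_force": force on a finger pad.
Only numpy, scipy, OpenCV 4.12 (cv2) and the standard library are available. Lean on these libraries where they do the work, as an engineer would, in place of code of your own. Each camera call takes 0.05 s, during which the arm holds its last target. There are 200 camera calls.

## Working session

There is one attempt and no reset: what is moved stays moved. The work goes in short steps, Python scripts to look and compute and a tool call to move; the robot and the scene stay as the last step left them, time stands still between calls to the robot, and variables do not carry over. Pictures are saved under pics/ and viewed, at most 10 in all, crops included, and the job is handed in when it is done.

Besides the shell and the picture viewer there is one more tool, called after "Request:" by a JSON object that holds its "op" and its "data". jog_arm: Moves the arm, as the interface text tells. Its arguments: {"type":"object","properties":{"steps":{"type":"array","items":{"type":"array","items":{"type":"array","items":{"type":"number"}}}}},"required":["steps"]}

```bash
mkdir -p pics; ls; python3 - <<'E'
from rig import manip, imaging
import cv2
s=manip.observe(); print(s)
for n in ("top","side"):
    c=imaging.read_camera(n); cv2.imwrite(f"pics/{n}0.png",c["frame"][:,:,::-1]); print(n,c["mtx"],c["R"],c["t"])
E
```

```text
pics
{'t': 0.0, 'qpos': array([-1.46042677e+00,  3.13421943e-01,  1.49841170e+00, -9.66876988e-06,
        1.33102046e+00, -2.23370633e-01]), 'dq': array([-0.00056391,  0.00115448,  0.00029196, -0.00018352,  0.0009866 ,
       -0.00129777]), 'effort': array([-5.85457274e-04, -4.02210367e+01, -2.52271038e+01,  6.94479723e-02,
        3.52429936e-02, -1.09437983e-04]), 'ee_pos': array([ 171.95385584, -495.7966075 ,  249.18497968]), 'eef_rot': array([-3.14036046e+00, -2.70277669e-04,  3.33742321e-01]), 'force': array([-0.77233939, -0.52700392, -0.50991209]), 'moment': array([-0.04321502,  0.00433542, -0.056046  ]), 'grasp_force': 0.0, 'opening': 87.68502128029985}
top [[434.52440535   0.         325.73913077]
 [  0.         434.52440535 239.34444202]
 [  0.           0.           1.        ]] [[-0.0112162  -0.99992697 -0.00450009]
 [-0.99745567  0.0115051  -0.07035488]
 [ 0.07040152  0.00369952 -0.99751187]] [ 66.84550692 617.2990684  934.19474937]
side [[480.99729799   0.         319.46070337]
 [  0.         480.99729799 242.45431165]
 [  0.           0.           1.        ]] [[-0.96317362 -0.26856529 -0.01300996]
 [-0.15697616  0.6009398  -0.78372817]
 [ 0.21830038 -0.75282405 -0.62096771]] [ 620.83360812  147.86629071 1072.74481084]
```

View pics/top0.png

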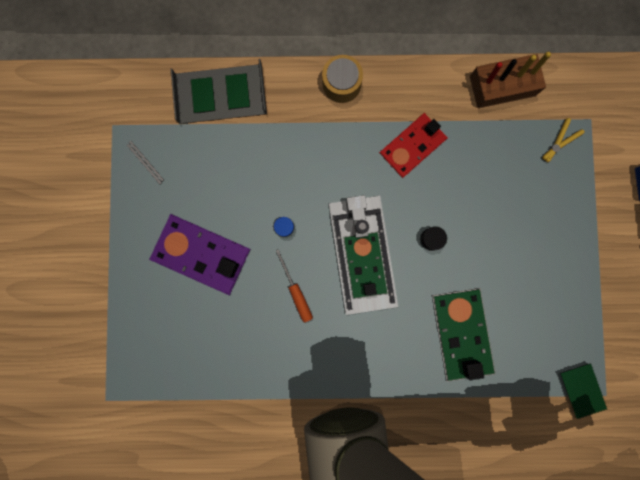

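View pics/side0.png

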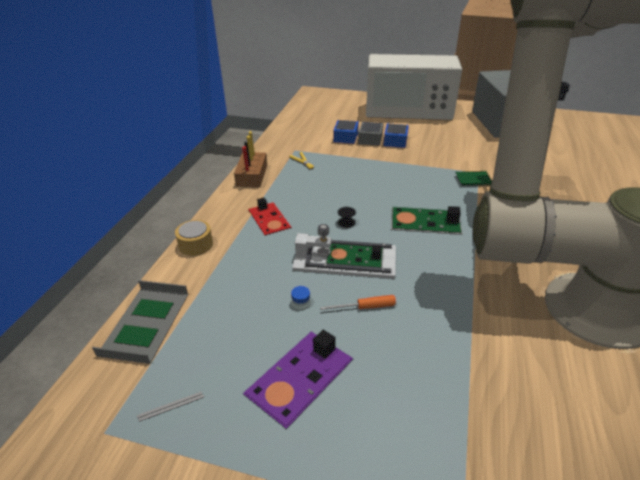

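The top view shows the fixture with the smaller green board at about (363,255), with the end stop and arm at the top (about (357,212)) and the relay at (369,289). The spool is at (433,238), the jar at (284,226) and the driver from (280,255) to (308,318). The side view matches.

```bash
cat > h.py <<'E'
import numpy as np, cv2
from rig import manip, imaging
def cast(c,uv,z):
    uv=np.atleast_2d(np.float64(uv)); d=np.c_[uv,np.ones(len(uv))]@np.linalg.inv(c["mtx"]).T@c["R"]
    o=-c["R"].T@c["t"]; return o+d*((z-o[2])/d[:,2])[:,None]
def proj(c,X):
    p=(np.atleast_2d(X)@c["R"].T+c["t"])@c["mtx"].T; return p[:,:2]/p[:,2:]
E
python3 - <<'E'
from h import *
c=imaging.read_camera("top"); f=c["frame"]; h=cv2.cvtColor(f,cv2.COLOR_RGB2HSV)
m=((h[...,1]<35)&(h[...,2]>135)).astype(np.uint8); m[:, :320]=0; m[:,410:]=0; m[:190]=0; m[320:]=0
m=cv2.morphologyEx(m,cv2.MORPH_OPEN,np.ones((2,2)))
pts=cv2.findNonZero(m); r=cv2.minAreaRect(pts); b=cv2.boxPoints(r); print(b)
w=cast(c,b,12); print(w.round(1)); print(w.mean(0),[np.linalg.norm(w[i]-w[i-1]).round(1) for i in range(4)])
print("relay",cast(c,[369,289],12+5+28),"knob",cast(c,[361,226],88))
cv2.imwrite("pics/crop0.png",cv2.resize(f[185:325,300:450][:,:,::-1],None,fx=4,fy=4,interpolation=cv2.INTER_CUBIC))
E
```

```text
[[328.16214 201.97299]
 [380.86484 193.18921]
 [399.9189  307.51352]
 [347.21622 316.2973 ]]
[[ 702.4   53.5   12. ]
 [ 720.9  -64.7   12. ]
 [ 466.7 -101.4   12. ]
 [ 448.8   14.6   12. ]]
[584.712018   -24.50713028  12.        ] [np.float64(256.6), np.float64(119.6), np.float64(256.8), np.float64(117.4)]
relay [[509.35965214 -31.16962766  45.        ]] knob [[639.96168049 -13.06648106  88.        ]]
```

View pics/crop0.png

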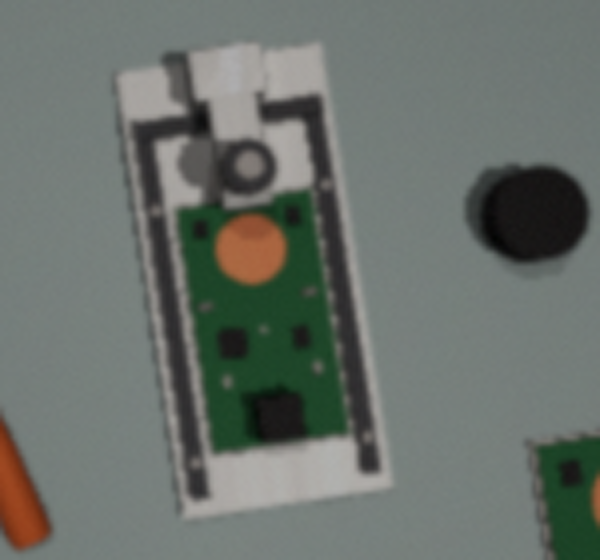

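The crop shows the bed corners at (117,72), (322,43), (392,487) and (182,517), the relay top at (281,413) and the knob top at (249,163), all in pixels enlarged 4 times. The board is visibly short of the stop.

```bash
python3 - <<'E'
from h import *
c=imaging.read_camera("top")
g=lambda p: np.array(p)/4.+[300,185]-0.375
w=cast(c,g([[117,72],[322,43],[392,487],[182,517]]),12); print(w.round(1))
ax=(w[0]+w[1]-w[2]-w[3])/2; print(np.linalg.norm(ax),np.arctan2(ax[1],ax[0]))
a=np.arctan2(ax[1],ax[0]); u=np.array([np.cos(a),np.sin(a),0]); ctr=w.mean(0); O=ctr+15*u; print("origin",O,"knob pred",O+40*u,"relay home",O-53*u)
print("knob",cast(c,g([[249,163]]),98.5),"relay",cast(c,g([[281,413]]),45), "stop/wrist yaw", manip.observe()['eef_rot'])
E
```

```text
[[701.   51.9  12. ]
 [715.9 -63.   12. ]
 [469.2 -96.5  12. ]
 [454.2  19.1  12. ]]
248.975199792888 0.1335390521532938
origin [599.93878359 -20.09239769  12.        ] knob pred [639.58265971 -14.76669718  12.        ] relay home [547.41064772 -27.14895087  12.        ]
knob [[640.15802635 -14.04087603  98.5       ]] relay [[511.72094905 -33.07519245  45.        ]] stop/wrist yaw [-3.14092943e+00 -1.79995957e-04  3.33769886e-01]
```

Request:
{"op": "jog_arm", "data": {"steps": [[[0, 0, 0, 0, 0, 5.73, 0.15], [0, 0, 0, 0, 0, 5.73, 0.15], [33.2, -34.4, 0, 0, 0, 0, 0.15], [33.2, -34.4, 0, 0, 0, 0, 0.15], [33.2, -34.4, 0, 0, 0, 0, 0.15], [33.2, -34.4, 0, 0, 0, 0, 0.15], [33.2, -34.4, 0, 0, 0, 0, 0.15], [33.2, -34.4, 0, 0, 0, 0, 0.15]]]}}

```text
t: 1.2
ee_pos: [342.6, -263.5, 249.7]
eef_rot: [3.142, -0.0, 0.134]
force: [0.3, -1.0, 0.2]
opening: 50.7
grasp_force: 0.0
```

Request:
{"op": "jog_arm", "data": {"steps": [[[33.2, -34.4, 0, 0, 0, 0, 0.15], [33.2, -34.4, 0, 0, 0, 0, 0.15], [33.2, -34.4, 0, 0, 0, 0, 0.15], [33.2, -34.4, 0, 0, 0, 0, 0.15], [33.2, -34.4, 0, 0, 0, 0, 0.15], [33.2, -34.4, 0, 0, 0, 0, 0.15], [0, 0, 0, 0, 0, 0, 0.15], [0, 0, 0, 0, 0, 0, 0.15]]]}}

```text
t: 2.2
ee_pos: [511.5, -34.0, 249.5]
eef_rot: [-3.142, 0.001, 0.134]
force: [-0.2, -0.2, 0.0]
opening: 50.9
grasp_force: 0.0
```

```bash
python3 - <<'E'
from h import *
s=manip.observe(); print({k:np.round(v,3) for k,v in s.items()})
c=imaging.read_camera("wrist"); cv2.imwrite("pics/w1.png",c["frame"][:,:,::-1])
print(proj(c,[[511.7,-33.1,45],[640.1,-14.2,98.5],[599.9+70*.9911,-20.1+70*.133,12]]))
E
```

```text
{'t': np.float64(2.2), 'qpos': array([-0.295,  0.286,  1.534, -0.   ,  1.322,  1.142]), 'dq': array([-0.021, -0.01 ,  0.006,  0.002,  0.   ,  0.001]), 'effort': array([ 1.1410e+00, -3.8582e+01, -2.5431e+01,  8.5000e-02, -6.5000e-02,
        1.9000e-02]), 'ee_pos': array([511.462, -34.036, 249.505]), 'eef_rot': array([-3.142e+00,  1.000e-03,  1.340e-01]), 'force': array([-0.223, -0.247,  0.029]), 'moment': array([-0.005, -0.054, -0.047]), 'grasp_force': np.float64(0.0), 'opening': np.float64(50.852)}
[[316.89821599 207.74983342]
 [314.54580331  50.71565185]
 [315.82735228  35.32064329]]
```

View pics/w1.png

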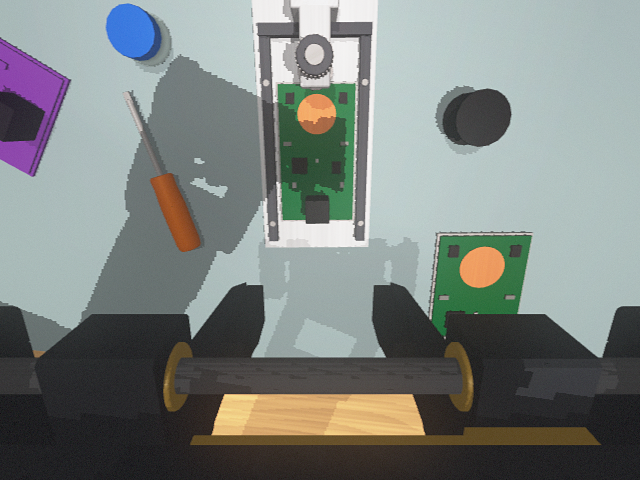

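The wrist view shows the relay top at (317,208), right where projected. The knob top is at (314,54), about 3 px from the prediction, and the bed is aligned with the tool. I'm descending onto the relay.

Request:
{"op": "jog_arm", "data": {"steps": [[[0, -0.5, 40, 0, 0, 0, 0.15], [0, 0, 40, 0, 0, 0, 0.15], [0, 0, 40, 0, 0, 0, 0.15], [0, 0, 40, 0, 0, 0, 0.15], [0, 0, 30, 0, 0, 0, 0.15], [0, 0, 15, 0, 0, 0, 0.15], [0, 0, 10, 0, 0, 0, 0.15], [0, 0, 0, 0, 0, 0, 0.15]]]}}

```text
t: 3.25
ee_pos: [511.8, -33.6, 34.9]
eef_rot: [3.142, -0.0, 0.133]
force: [0.4, 0.8, -0.1]
opening: 50.5
grasp_force: 0.0
```

Request:
{"op": "jog_arm", "data": {"steps": [[[0, 0, 0, 0, 0, 0, -0.3], [0, 0, 0, 0, 0, 0, -0.6], [0, 0, 0, 0, 0, 0, -1], [0, 0, 0, 0, 0, 0, -1], [0, 0, 0, 0, 0, 0, -1], [0, 0, 0, 0, 0, 0, -1]]]}}

```text
t: 4.0
ee_pos: [511.9, -33.2, 35.1]
eef_rot: [3.141, -0.0, 0.134]
force: [-0.8, 0.6, 6.1]
opening: 23.5
grasp_force: 30.0
```

Request:
{"op": "jog_arm", "data": {"steps": [[[4, 0, 0, 0, 0, 0, -1], [5, 0, 0, 0, 0, 0, -1], [5, 0, 0, 0, 0, 0, -1], [5, 0, 0, 0, 0, 0, -1], [5, 0, 0, 0, 0, 0, -1], [4, 0, 0, 0, 0, 0, -1], [2, 0, 0, 0, 0, 0, -1], [0, 0, 0, 0, 0, 0, -1]]]}}

```text
t: 5.0
ee_pos: [540.9, -29.4, 35.1]
eef_rot: [-3.141, 0.002, 0.134]
force: [-5.4, -1.1, 9.0]
opening: 23.6
grasp_force: 30.0
```

Request:
{"op": "jog_arm", "data": {"steps": [[[1, 0, 0, 0, 0, 0, -1], [1, 0, 0, 0, 0, 0, -1], [0, 0, 0, 0, 0, 0, -1]]]}}

```text
t: 5.38
ee_pos: [542.7, -29.1, 35.1]
eef_rot: [-3.141, 0.002, 0.134]
force: [-7.8, -1.7, 10.2]
opening: 23.8
grasp_force: 30.0
```

Request:
{"op": "jog_arm", "data": {"steps": [[[1, 0, -0.2, 0, 0, 0, -1], [1, 0, -0.2, 0, 0, 0, -1], [0, 0, 0, 0, 0, 0, -1]]]}}

```text
t: 5.75
ee_pos: [544.9, -28.8, 35.1]
eef_rot: [-3.141, 0.001, 0.134]
force: [-5.1, -0.7, 6.6]
opening: 23.8
grasp_force: 30.0
```

Request:
{"op": "jog_arm", "data": {"steps": [[[1, 0, 0, 0, 0, 0, -1], [0, 0, 0, 0, 0, 0, -1]]]}}

```text
t: 6.0
ee_pos: [546.0, -28.6, 35.1]
eef_rot: [-3.141, 0.001, 0.134]
force: [-4.6, -0.4, 4.1]
opening: 23.4
grasp_force: 30.0
```

Request:
{"op": "jog_arm", "data": {"steps": [[[1, 0, 0, 0, 0, 0, -1], [0, 0, 0, 0, 0, 0, -1]]]}}

```text
t: 6.25
ee_pos: [547.0, -28.5, 35.1]
eef_rot: [-3.141, 0.001, 0.134]
force: [-5.0, -1.7, 5.0]
opening: 23.5
grasp_force: 30.0
```

Request:
{"op": "jog_arm", "data": {"steps": [[[1, 0, 0, 0, 0, 0, -1], [0, 0, 0, 0, 0, 0, -1]]]}}

```text
t: 6.5
ee_pos: [548.1, -28.4, 35.1]
eef_rot: [-3.141, 0.001, 0.134]
force: [-5.1, -0.0, 5.5]
opening: 23.7
grasp_force: 30.0
```

Request:
{"op": "jog_arm", "data": {"steps": [[[1, 0, 0, 0, 0, 0, -1], [0, 0, 0, 0, 0, 0, -1]]]}}

```text
t: 6.75
ee_pos: [549.1, -28.2, 35.1]
eef_rot: [-3.141, 0.001, 0.134]
force: [-4.5, -0.4, 4.4]
opening: 23.8
grasp_force: 30.0
```

Request:
{"op": "jog_arm", "data": {"steps": [[[0.7, 0, 0, 0, 0, 0, -1], [0, 0, 0, 0, 0, 0, -1]]]}}

```text
t: 7.0
ee_pos: [549.8, -28.1, 35.1]
eef_rot: [-3.141, 0.001, 0.134]
force: [-5.0, 0.4, 5.1]
opening: 24.0
grasp_force: 30.0
```

Request:
{"op": "jog_arm", "data": {"steps": [[[0.7, 0, 0, 0, 0, 0, -1], [0, 0, 0, 0, 0, 0, -1]]]}}

```text
t: 7.25
ee_pos: [550.3, -28.1, 35.1]
eef_rot: [-3.141, 0.001, 0.134]
force: [-5.3, -0.9, 6.0]
opening: 23.7
grasp_force: 30.0
```

Request:
{"op": "jog_arm", "data": {"steps": [[[0.7, 0, 0, 0, 0, 0, -1], [0, 0, 0, 0, 0, 0, -1]]]}}

```text
t: 7.5
ee_pos: [550.3, -28.1, 35.1]
eef_rot: [-3.141, 0.003, 0.134]
force: [-11.3, -2.1, 9.5]
opening: 23.8
grasp_force: 30.0
```

```bash
python3 - <<'E'
from h import *
c=imaging.read_camera("side"); w=imaging.read_camera("wrist")
cv2.imwrite("pics/s2.png",cv2.resize(c["frame"][215:285,270:420][:,:,::-1],None,fx=5,fy=5,interpolation=cv2.INTER_CUBIC))
cv2.imwrite("pics/w2.png",w["frame"][:,:,::-1])
E
```

```text
(no output)
```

View pics/w2.png

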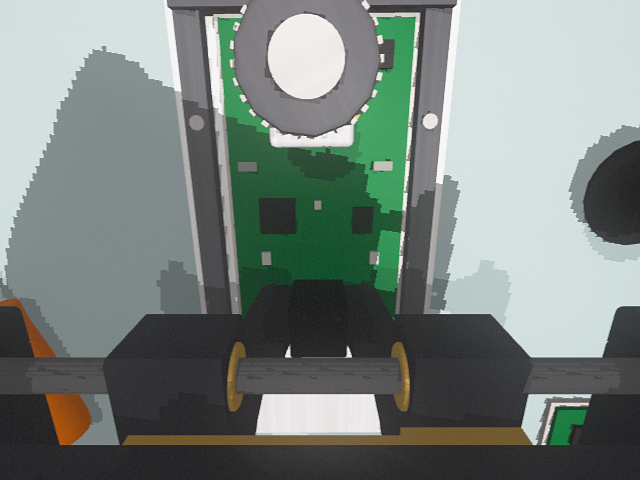

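The wrist view shows the board's front edge at row 13, against the dark stop bar at row 5. The knob top is centred near (306,56). The tool has stopped moving and the force has risen, so the board is home. I'll push once more, then release and rise.

Request:
{"op": "jog_arm", "data": {"steps": [[[0.6, 0, 0, 0, 0, 0, -1], [0, 0, 0, 0, 0, 0, -1], [0, 0, 0, 0, 0, 0, -0.3], [0, 0, 0, 0, 0, 0, 0.1], [0, 0, 0, 0, 0, 0, 0.1], [0, 0, -5, 0, 0, 0, 0.1], [0, 0, -20, 0, 0, 0, 0.1], [0, 0, -30, 0, 0, 0, 0.1]]]}}

```text
t: 8.6
ee_pos: [551.7, -27.8, 90.5]
eef_rot: [-3.141, 0.001, 0.134]
force: [-0.2, 0.4, 0.2]
opening: 48.4
grasp_force: 0.0
```

Request:
{"op": "jog_arm", "data": {"steps": [[[0, 0, -40, 0, 0, 0, 0.1], [0, 0, -40, 0, 0, 0, 0.1], [0, 0, -10, 0, 0, 0, 0.1], [0, 0, 0, 0, 0, 0, 0.1], [0, 0, 0, 0, 0, 0, 0.1]]]}}

```text
t: 9.22
ee_pos: [551.5, -27.7, 178.6]
eef_rot: [-3.141, 0.002, 0.134]
force: [-0.1, 0.5, 0.3]
opening: 48.6
grasp_force: 0.0
```

```bash
python3 - <<'E'
from h import *
s=manip.observe(); print(s["ee_pos"],s["eef_rot"],s["qpos"],s["force"],s["moment"])
w=imaging.read_camera("wrist"); f=w["frame"]; cv2.imwrite("pics/w3.png",f[:,:,::-1])
print(proj(w,[[640.1,-14.2,98.5]]),cast(w,[306,56],98.5))
h=cv2.cvtColor(f,cv2.COLOR_RGB2GRAY)
E
```

```text
[551.48321604 -27.73047099 178.62401186] [-3.14057593e+00  2.41365639e-03  1.33728847e-01] [-2.62452869e-01  4.36753524e-01  1.51360391e+00  7.04222524e-06
  1.19385427e+00  1.17461324e+00] [-0.11116394  0.53944393  0.25976794] [ 0.01577829  0.04045804 -0.012658  ]
[[315.33149131 102.98887408]] [[663.52773774  -5.86774073  98.5       ]]
```

View pics/w3.png

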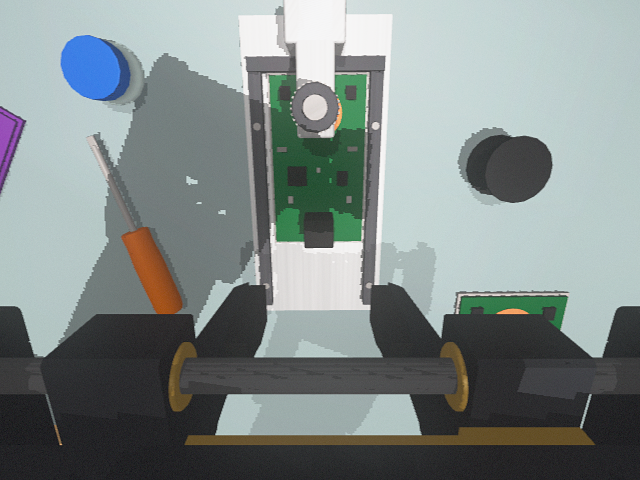

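The board's front edge is at row 73, against the stop bar at row 70. The knob top is centred near (315,107). I'm refining the knob position from the wrist and top views.

```bash
python3 - <<'E'
from h import *
w=imaging.read_camera("wrist"); t=imaging.read_camera("top")
g=cv2.cvtColor(w["frame"],cv2.COLOR_RGB2GRAY)
c=cv2.HoughCircles(cv2.medianBlur(g,3)[70:145,270:360],cv2.HOUGH_GRADIENT,1.5,100,param1=150,param2=12,minRadius=20,maxRadius=30); print(c)
m=((g>150)).astype(np.uint8); 
n,l,st,ce=cv2.connectedComponentsWithStats(m[85:130,295:336]); print(st,ce+[295,85])
for p in ([315.3,107],):
  for z in (97.5,98.5,99.5): print(cast(w,p,z))
tp=[362.0-.125,225.75-.375]
P=[x["mtx"]@np.c_[x["R"],x["t"]] for x in (w,t)]
X=cv2.triangulatePoints(P[0],P[1],np.float64([315.3,107]),np.float64(tp)); print("tri",(X[:3]/X[3]).T)
print("relay top now",cast(w,[318,222],45)) 
E
```

```text
[[[44.25 36.75 24.2 ]]]
[[   0    0   41   45 1242]
 [   2    0    7    4   17]
 [  31    0    9    7   33]
 [   0    6    1    2    2]
 [   8   10   25   26  510]
 [  32   36    9    9   41]] [[314.38003221 107.13929147]
 [299.11764706  86.17647059]
 [331.66666667  87.15151515]
 [295.          91.5       ]
 [314.63137255 107.14117647]
 [332.51219512 126.3902439 ]]
[[638.05895123 -14.46913865  97.5       ]]
[[638.00940266 -14.48348435  98.5       ]]
[[637.95985409 -14.49783006  99.5       ]]
tri [[638.72220719 -13.93796553 105.04951674]]
relay top now [[555.90953129 -27.15433067  45.        ]]
```

Request:
{"op": "jog_arm", "data": {"steps": [[[30, -0.6, 0, 0, 0, 0, 0.1], [30, -0.6, 0, 0, 0, 0, 0.1], [27.7, -0.4, 0, 0, 0, 0, 0.1], [0, 0, 20, 0, 0, 0, 0.1], [0, 0, 20, 0, 0, 0, 0.1], [0, 0, 0, 0, 0, 0, 0.1], [0, 0, 0, 0, 0, 0, 0.1]]]}}

```text
t: 10.25
ee_pos: [639.0, -14.6, 140.8]
eef_rot: [3.141, -0.001, 0.134]
force: [-0.3, -0.1, -0.6]
opening: 48.7
grasp_force: 0.0
```

```bash
python3 - <<'E'
from h import *
s=manip.observe(); print(s["ee_pos"],s["eef_rot"],s["qpos"],s["moment"])
w=imaging.read_camera("wrist"); f=w["frame"]; cv2.imwrite("pics/w4.png",f[:,:,::-1])
print(proj(w,[[638.2,-14.4,98.5],s["ee_pos"]]))
E
```

```text
[639.01962841 -14.63669108 140.79234724] [ 3.14133527e+00 -7.79521361e-04  1.33757571e-01] [-2.05876328e-01  6.55724719e-01  1.26110679e+00  1.80887851e-05
  1.22394040e+00  1.23115639e+00] [ 0.03807261 -0.02020283 -0.05013286]
[[317.20773739 274.53346642]
 [317.88214003 311.93354589]]
```

View pics/w4.png

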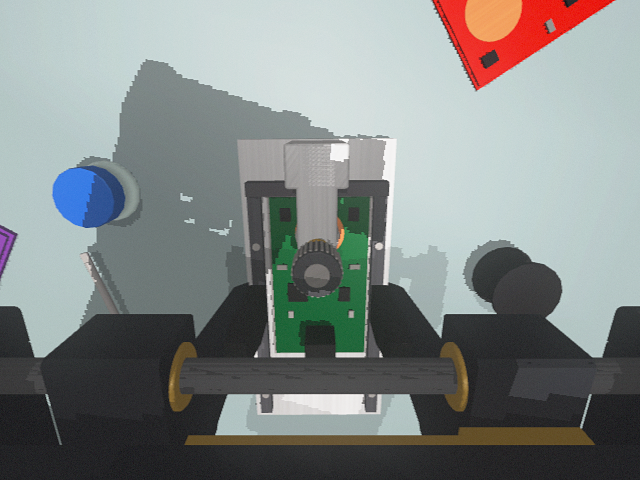

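The knob top is at (317,275) in the wrist view, on the projection of (638.2,−14.4). I'll centre on it, then unwind the wrist above it for a long clockwise stroke.

Request:
{"op": "jog_arm", "data": {"steps": [[[-0.8, 0, 0, 0, 0, -10, 0.1], [0, 0, 0, 0, 0, -10, 0.1], [0, 0, 0, 0, 0, -10, 0.1], [0, 0, 0, 0, 0, -10, 0.1], [0, 0, 0, 0, 0, -10, 0.1], [0, 0, 0, 0, 0, -10, 0.1], [0, 0, 0, 0, 0, -10, 0.1], [0, 0, 0, 0, 0, -10, 0.1]]]}}

```text
t: 11.3
ee_pos: [638.3, -14.8, 141.1]
eef_rot: [3.14, 0.0, 1.536]
force: [-0.4, -0.4, -0.5]
opening: 48.5
grasp_force: 0.0
```

Request:
{"op": "jog_arm", "data": {"steps": [[[0, 0, 0, 0, 0, -10, 0.1], [0, 0, 0, 0, 0, -10, 0.1], [0, 0, 0, 0, 0, -10, 0.1], [0, 0, 0, 0, 0, -10, 0.1], [0, 0, 0, 0, 0, -10, 0.1], [0, 0, 0, 0, 0, -10, 0.1], [0, 0, 0, 0, 0, -10, 0.1], [0, 0, 0, 0, 0, -10, 0.1]]]}}

```text
t: 12.3
ee_pos: [638.3, -14.8, 141.1]
eef_rot: [3.142, 0.002, 2.932]
force: [-0.3, -0.5, 0.8]
opening: 48.3
grasp_force: 0.0
```

Request:
{"op": "jog_arm", "data": {"steps": [[[0, 0, 0, 0, 0, -10, 0.1], [0, 0, 0, 0, 0, -10, 0.1], [0, 0, 0, 0, 0, -10, 0.1], [0, 0, 0, 0, 0, -10, 0.1], [0, 0, 0, 0, 0, -10, 0.1], [0, 0, 0, 0, 0, -8, 0.1], [0, 0, 0, 0, 0, 0, 0.1], [0, 0, 0, 0, 0, 0, 0.1]]]}}

```text
t: 13.3
ee_pos: [638.1, -14.7, 140.6]
eef_rot: [-3.141, 0.0, -2.347]
force: [-0.5, -0.2, 0.2]
opening: 48.2
grasp_force: 0.0
```

```bash
python3 - <<'E'
from h import *
from scipy.spatial.transform import Rotation as R
s=manip.observe(); print(s["ee_pos"],s["eef_rot"],s["qpos"],s["moment"],s["force"])
d=np.array([638.2,-14.4,80.5])-s["ee_pos"]; print("tool delta",R.from_euler("xyz",s["eef_rot"]).inv().apply(d))
E
```

```text
[638.09161443 -14.69496888 140.5805633 ] [-3.14100528e+00  4.19154873e-04 -2.34730743e+00] [-2.06276578e-01  6.54003666e-01  1.26469118e+00  3.80412615e-05
  1.22217710e+00 -2.57137099e+00] [ 0.10755664 -0.13099166 -0.00814544] [-0.50612672 -0.24987148  0.19781307]
tool delta [-0.26119281  0.16468412 60.08059169]
```

Request:
{"op": "jog_arm", "data": {"steps": [[[-0.2, 0.1, 20, 0, 0, 0, 0.1], [0, 0, 20, 0, 0, 0, 0.1], [0, 0, 15, 0, 0, 0, 0.1], [0, 0, 5, 0, 0, 0, 0.1], [0, 0, 0, 0, 0, 0, -0.1]]]}}

```text
t: 13.92
ee_pos: [638.1, -14.5, 80.3]
eef_rot: [-3.141, 0.0, -2.345]
force: [-0.6, 0.1, -0.2]
opening: 40.9
grasp_force: 0.0
```

Request:
{"op": "jog_arm", "data": {"steps": [[[0, 0, 0, 0, 0, 0, -0.3], [0, 0, 0, 0, 0, 0, -1], [0, 0, 0, 0, 0, 0, -1], [0, 0, 0, 0, 0, 0, -1], [0, 0, 0, 0, 0, 0, -1]]]}}

```text
t: 14.55
ee_pos: [638.4, -14.6, 80.7]
eef_rot: [-3.14, 0.001, -2.345]
force: [1.3, -1.0, 4.2]
opening: 26.5
grasp_force: 30.0
```

```bash
cat >> h.py <<'E'
def read(n=8):
    L=[]
    for i in range(n):
        imaging.read_camera("wrist"); s=manip.observe(); L.append(np.r_[s["force"],s["moment"],s["effort"][5]])
    L=np.array(L); print("t",s["t"],"pos",s["ee_pos"].round(2),"rot",s["eef_rot"].round(3),"q6",s["qpos"][5].round(4),"open",round(s["opening"],2))
    print("F,M,e6 mean",L.mean(0).round(3),"sd",L.std(0).round(3))
E
python3 -c "from h import *; read()"
```

```text
t 14.95 pos [638.42 -14.63  80.69] rot [-3.140e+00  1.000e-03 -2.345e+00] q6 -2.5737 open 26.84
F,M,e6 mean [ 1.148e+00 -1.310e+00  5.689e+00 -9.100e-02 -3.280e-01  6.000e-03
 -3.000e-03] sd [0.344 0.455 0.62  0.036 0.028 0.033 0.   ]
```

Request:
{"op": "jog_arm", "data": {"steps": [[[0, 0, 0.07, 0, 0, 8, -1], [0, 0, 0.07, 0, 0, 8, -1], [0, 0, 0.07, 0, 0, 8, -1], [0, 0, 0.07, 0, 0, 8, -1], [0, 0, 0.07, 0, 0, 8, -1], [0, 0, 0.07, 0, 0, 8, -1], [0, 0, 0.07, 0, 0, 8, -1], [0, 0, 0.07, 0, 0, 8, -1]]]}}

```text
t: 15.95
ee_pos: [638.2, -13.7, 80.1]
eef_rot: [3.14, 0.0, 2.817]
force: [0.9, 4.3, 6.3]
opening: 26.8
grasp_force: 30.0
```

```bash
python3 -c "from h import *; s=manip.observe(); print(s['effort'],s['moment']); read(6)"
```

```text
[ -2.21676752 -50.69832802 -20.42551696  -0.7630009    0.0790016
  -1.42390978] [ 0.67418349 -0.30913929  0.02240006]
t 16.25 pos [638.22 -13.72  80.09] rot [3.14  0.    2.822] q6 -1.4566 open 26.64
F,M,e6 mean [ 0.492  2.944  6.099  0.543 -0.265 -0.052  0.159] sd [0.245 0.36  0.562 0.023 0.02  0.02  0.395]
```

```bash
sed -i 's/L=np.array(L); /L=np.array(L); print("e6",L[:,6].round(3),"Mz",L[:,5].round(3)); /' h.py; python3 -c "from h import *; read(6)"
```

```text
e6 [-0.034 -0.035 -0.035 -0.035 -0.035 -0.035] Mz [-0.041 -0.049 -0.069 -0.023 -0.005 -0.031]
t 16.55 pos [638.22 -13.71  80.1 ] rot [3.14  0.    2.822] q6 -1.4567 open 26.9
F,M,e6 mean [ 0.311  2.69   6.635  0.549 -0.255 -0.036 -0.035] sd [0.315 0.654 0.262 0.056 0.018 0.02  0.   ]
```

Request:
{"op": "jog_arm", "data": {"steps": [[[0, 0, 0.05, 0, 0, 5, -1], [0, 0, 0.05, 0, 0, 5, -1], [0, 0, 0.05, 0, 0, 5, -1], [0, 0, 0.05, 0, 0, 5, -1], [0, 0, 0.02, 0, 0, 3, -1], [0, 0, 0.02, 0, 0, 2, -1], [0, 0, 0, 0, 0, 1, -1], [0, 0, 0, 0, 0, 0, -1]]]}}

```text
t: 17.55
ee_pos: [638.4, -13.4, 79.9]
eef_rot: [3.14, -0.0, 2.368]
force: [1.9, 4.2, 6.1]
opening: 26.6
grasp_force: 30.0
```

```bash
python3 -c "from h import *; read(8)"
```

```text
e6 [0.022 0.007 0.004 0.003 0.003 0.003 0.003 0.003] Mz [ 0.014  0.012  0.042  0.09   0.018 -0.018  0.012  0.04 ]
t 17.95 pos [638.44 -13.4   79.9 ] rot [ 3.14  -0.     2.368] q6 -1.0029 open 26.64
F,M,e6 mean [ 1.978e+00  4.450e+00  6.271e+00  7.600e-01 -4.670e-01  2.600e-02
  6.000e-03] sd [0.55  0.399 0.619 0.025 0.031 0.03  0.006]
```

Request:
{"op": "jog_arm", "data": {"steps": [[[0.3, 0.4, -0.2, 0, 0, 0, -1], [0, 0.4, -0.2, 0, 0, 0, -1], [0, 0, 0.02, 0, 0, 2, -1], [0, 0, 0.02, 0, 0, 2, -1], [0, 0, 0.02, 0, 0, 2, -1], [0, 0, 0.02, 0, 0, 2, -1], [0, 0, 0.02, 0, 0, 2, -1], [0, 0, 0.02, 0, 0, 2, -1]]]}}

```text
t: 18.95
ee_pos: [638.6, -13.2, 79.8]
eef_rot: [3.14, -0.0, 2.156]
force: [2.2, 4.2, 5.5]
opening: 26.6
grasp_force: 30.0
```

```bash
python3 -c "from h import *; s=manip.observe(); print(s['effort'][5],s['moment'],s['dq'][5]); read(5)"
```

```text
-0.3278585337102413 [ 0.69346625 -0.53260247  0.03567032] 0.27759351120293585
e6 [-0.051  0.233  0.052 -0.008 -0.022] Mz [ 0.001 -0.014 -0.054  0.009 -0.032]
t 19.2 pos [638.62 -13.23  79.8 ] rot [ 3.14  -0.     2.157] q6 -0.791 open 26.87
F,M,e6 mean [ 2.295  4.659  4.794  0.665 -0.553 -0.018  0.041] sd [0.696 0.297 0.158 0.017 0.021 0.023 0.102]
```

Request:
{"op": "jog_arm", "data": {"steps": [[[0, 0, 0.02, 0, 0, 2, -1], [0, 0, 0.02, 0, 0, 2, -1], [0, 0, 0.02, 0, 0, 2, -1], [0, 0, 0.02, 0, 0, 2, -1], [0, 0, 0.02, 0, 0, 2, -1], [0, 0, 0.02, 0, 0, 2, -1], [0, 0, 0.02, 0, 0, 1, -1], [0, 0, 0.02, 0, 0, 1, -1]]]}}

```text
t: 20.2
ee_pos: [638.8, -13.2, 79.7]
eef_rot: [3.14, -0.0, 1.912]
force: [3.8, 4.7, 4.2]
opening: 26.8
grasp_force: 30.0
```

```bash
python3 -c "from h import *; s=manip.observe(); print(s['effort'][5],s['moment'],s['dq'][5]); read(5)"
```

```text
-0.142987291328609 [ 0.74480521 -0.70061782  0.00836717] 0.13946998762330454
e6 [-0.015  0.117  0.028 -0.001 -0.008] Mz [ 0.007 -0.063 -0.023 -0.004 -0.042]
t 20.45 pos [638.79 -13.17  79.67] rot [ 3.14  -0.     1.913] q6 -0.5467 open 26.94
F,M,e6 mean [ 3.171  4.795  4.945  0.735 -0.706 -0.025  0.024] sd [0.429 0.17  0.278 0.026 0.023 0.025 0.049]
```

Request:
{"op": "jog_arm", "data": {"steps": [[[0.6, 0.6, -0.3, 0, 0, 2, -1], [0, 0, 0.02, 0, 0, 2, -1], [0, 0, 0.02, 0, 0, 3, -1], [0, 0, 0.02, 0, 0, 3, -1], [0, 0, 0.02, 0, 0, 2, -1], [0, 0, 0.02, 0, 0, 2, -1], [0, 0, 0.02, 0, 0, 1, -1], [0, 0, 0, 0, 0, 1, -1]]]}}

```text
t: 21.45
ee_pos: [639.0, -12.9, 79.6]
eef_rot: [3.141, 0.0, 1.633]
force: [4.2, 2.6, 2.2]
opening: 26.7
grasp_force: 30.0
```

```bash
python3 -c "from h import *; s=manip.observe(); print(s['effort'][5],s['moment'],s['dq'][5]); read(6)"
```

```text
-0.14156154356896877 [ 0.33795985 -0.95246886  0.01669201] 0.13777691804427164
e6 [-0.007  0.133  0.042  0.012  0.006  0.004] Mz [-0.015 -0.004  0.043  0.009 -0.008 -0.008]
t 21.75 pos [639.01 -12.91  79.62] rot [ 3.141 -0.     1.634] q6 -0.2663 open 26.73
F,M,e6 mean [ 4.562e+00  2.670e+00  2.664e+00  4.140e-01 -8.980e-01  3.000e-03
  3.200e-02] sd [0.679 0.248 0.304 0.009 0.024 0.019 0.048]
```

Request:
{"op": "jog_arm", "data": {"steps": [[[0, 0, 0.02, 0, 0, 2, -1], [0, 0, 0.02, 0, 0, 2, -1], [0, 0, 0.02, 0, 0, 3, -1], [0, 0, 0.02, 0, 0, 3, -1], [0, 0, 0.02, 0, 0, 2, -1], [0, 0, 0.02, 0, 0, 2, -1], [0, 0, 0.02, 0, 0, 1, -1], [0, 0, 0, 0, 0, 1, -1]]]}}

```text
t: 22.75
ee_pos: [639.2, -13.0, 79.5]
eef_rot: [3.14, -0.0, 1.354]
force: [4.9, 1.9, 2.7]
opening: 26.8
grasp_force: 30.0
```

```bash
python3 -c "from h import *; s=manip.observe(); print(s['effort'][5],s['moment'],s['dq'][5]); read(6)"
```

```text
-0.14093555510044098 [ 0.32537079 -1.05499701  0.04154917] 0.1375848434407561
e6 [-0.013  0.12   0.031  0.002 -0.005 -0.006] Mz [ 0.035 -0.017 -0.028 -0.047  0.028 -0.025]
t 23.05 pos [639.21 -12.97  79.51] rot [ 3.14  -0.     1.354] q6 0.0129 open 26.76
F,M,e6 mean [ 6.099  2.647  1.756  0.346 -1.092 -0.009  0.021] sd [0.401 0.853 0.418 0.022 0.009 0.03  0.046]
```

Request:
{"op": "jog_arm", "data": {"steps": [[[0, 0.6, 0.02, 0, 0, 2, -1], [0, 0, 0.02, 0, 0, 2, -1], [0, 0, 0.02, 0, 0, 3, -1], [0, 0, 0.02, 0, 0, 3, -1], [0, 0, 0.02, 0, 0, 2, -1], [0, 0, 0.02, 0, 0, 2, -1], [0, 0, 0.02, 0, 0, 1, -1], [0, 0, 0, 0, 0, 1, -1]]]}}

```text
t: 24.05
ee_pos: [639.6, -13.1, 79.3]
eef_rot: [3.141, -0.0, 1.075]
force: [5.0, 2.4, 2.6]
opening: 26.9
grasp_force: 30.0
```

```bash
python3 -c "from h import *; s=manip.observe(); print(s['effort'][5],s['moment'],s['dq'][5]); read(6)"
```

```text
-0.14360533095896244 [ 0.36818006 -0.86416618  0.08191691] 0.1405611137371516
e6 [-0.01   0.13   0.04   0.01   0.003  0.002] Mz [ 0.04   0.073 -0.003 -0.021 -0.008  0.012]
t 24.35 pos [639.57 -13.09  79.37] rot [ 3.141 -0.     1.075] q6 0.2924 open 26.42
F,M,e6 mean [ 4.951  2.5    2.444  0.33  -0.89   0.016  0.029] sd [0.731 0.313 0.219 0.025 0.031 0.032 0.048]
```

Request:
{"op": "jog_arm", "data": {"steps": [[[0, 0, 0.02, 0, 0, 2, -1], [0, 0, 0.02, 0, 0, 2, -1], [0, 0, 0.02, 0, 0, 3, -1], [0, 0, 0.02, 0, 0, 3, -1], [0, 0, 0.02, 0, 0, 2, -1], [0, 0, 0.02, 0, 0, 2, -1], [0, 0, 0.02, 0, 0, 1, -1], [0, 0, 0, 0, 0, 1, -1]]]}}

```text
t: 25.35
ee_pos: [639.7, -13.2, 79.3]
eef_rot: [3.14, -0.001, 0.795]
force: [5.8, 1.0, 1.4]
opening: 26.5
grasp_force: 30.0
```

```bash
python3 -c "from h import *; s=manip.observe(); print(s['effort'][5],s['moment'],s['dq'][5]); read(6)"
```

```text
-0.13045779895037413 [ 0.26268004 -0.98195451  0.0549346 ] 0.13735358520875954
e6 [0.001 0.136 0.046 0.017 0.01  0.009] Mz [ 0.001 -0.007  0.005  0.004  0.022  0.018]
t 25.65 pos [639.74 -13.26  79.29] rot [ 3.14e+00 -1.00e-03  7.96e-01] q6 0.5716 open 27.0
F,M,e6 mean [ 6.234  1.768  1.964  0.254 -0.987  0.007  0.036] sd [0.365 0.806 0.285 0.037 0.023 0.01  0.047]
```

Request:
{"op": "jog_arm", "data": {"steps": [[[0.5, 0.4, 0.02, 0, 0, 2, -1], [0, 0, 0.02, 0, 0, 2, -1], [0, 0, 0.02, 0, 0, 3, -1], [0, 0, 0.02, 0, 0, 3, -1], [0, 0, 0.02, 0, 0, 2, -1], [0, 0, 0.02, 0, 0, 2, -1], [0, 0, 0.02, 0, 0, 1, -1], [0, 0, 0, 0, 0, 1, -1]]]}}

```text
t: 26.65
ee_pos: [640.1, -13.2, 79.2]
eef_rot: [3.141, -0.0, 0.517]
force: [5.0, -1.7, 2.5]
opening: 26.7
grasp_force: 30.0
```

```bash
python3 -c "from h import *; s=manip.observe(); print(s['effort'][5],s['moment'],s['dq'][5]); read(6)"
```

```text
-0.11149185011163354 [-0.3114051  -0.74421391  0.09107341] 0.13862130512842466
e6 [0.021 0.16  0.07  0.04  0.033 0.032] Mz [0.038 0.034 0.052 0.064 0.076 0.032]
t 26.95 pos [640.1  -13.21  79.17] rot [ 3.141 -0.     0.517] q6 0.8505 open 26.94
F,M,e6 mean [ 4.698 -1.427  3.578 -0.287 -0.815  0.049  0.059] sd [0.404 0.549 0.491 0.031 0.032 0.016 0.047]
```

Request:
{"op": "jog_arm", "data": {"steps": [[[0, 0, 0.02, 0, 0, 2, -1], [0, 0, 0.02, 0, 0, 2, -1], [0, 0, 0.02, 0, 0, 3, -1], [0, 0, 0.02, 0, 0, 3, -1], [0, 0, 0.02, 0, 0, 2, -1], [0, 0, 0.02, 0, 0, 2, -1], [0, 0, 0.02, 0, 0, 1, -1], [0, 0, 0, 0, 0, 1, -1]]]}}

```text
t: 27.95
ee_pos: [640.2, -13.4, 79.1]
eef_rot: [3.141, -0.0, 0.237]
force: [4.8, -2.9, 3.9]
opening: 26.9
grasp_force: 30.0
```

```bash
python3 -c "from h import *; s=manip.observe(); print(s['effort'][5],s['moment'],s['dq'][5]); read(6)"
```

```text
-0.0837392290122807 [-0.3674517  -0.75979673  0.06218319] 0.13816893233750419
e6 [0.045 0.176 0.087 0.057 0.051 0.049] Mz [0.075 0.053 0.016 0.043 0.085 0.088]
t 28.25 pos [640.17 -13.45  79.14] rot [ 3.141e+00 -1.000e-03  2.380e-01] q6 1.1297 open 26.76
F,M,e6 mean [ 4.992 -2.388  3.979 -0.406 -0.814  0.06   0.077] sd [0.434 0.571 0.315 0.027 0.026 0.025 0.046]
```

Request:
{"op": "jog_arm", "data": {"steps": [[[0, 0.3, 0.02, 0, 0, 2, -1], [0, 0, 0.02, 0, 0, 2, -1], [0, 0, 0.02, 0, 0, 3, -1], [0, 0, 0.02, 0, 0, 3, -1], [0, 0, 0.02, 0, 0, 2, -1], [0, 0, 0.02, 0, 0, 2, -1], [0, 0, 0.02, 0, 0, 1, -1], [0, 0, 0, 0, 0, 1, -1]]]}}

```text
t: 29.25
ee_pos: [640.2, -13.7, 79.1]
eef_rot: [3.141, -0.001, -0.042]
force: [4.0, -2.7, 5.2]
opening: 26.6
grasp_force: 30.0
```

```bash
python3 -c "from h import *; s=manip.observe(); print(s['effort'][5],s['moment'],s['dq'][5]); read(6)"
```

```text
-0.04839249886572361 [-0.45624523 -0.7497003   0.13764631] 0.1397096979512924
e6 [0.079 0.208 0.119 0.09  0.083 0.082] Mz [0.065 0.082 0.145 0.093 0.155 0.153]
t 29.55 pos [640.21 -13.76  79.06] rot [ 3.141e+00 -1.000e-03 -4.100e-02] q6 1.4085 open 26.54
F,M,e6 mean [ 4.897 -1.942  4.825 -0.412 -0.704  0.115  0.11 ] sd [0.264 0.427 0.388 0.025 0.02  0.037 0.046]
```

Request:
{"op": "jog_arm", "data": {"steps": [[[0, 0, 0.02, 0, 0, 2, -1], [0, 0, 0.02, 0, 0, 2, -1], [0, 0, 0.02, 0, 0, 3, -1], [0, 0, 0.02, 0, 0, 3, -1], [0, 0, 0.02, 0, 0, 2, -1], [0, 0, 0.02, 0, 0, 2, -1], [0, 0, 0.02, 0, 0, 1, -1], [0, 0, 0, 0, 0, 1, -1]]]}}

```text
t: 30.55
ee_pos: [640.2, -14.0, 79.0]
eef_rot: [3.141, -0.001, -0.321]
force: [4.8, -3.5, 4.6]
opening: 27.0
grasp_force: 30.0
```

```bash
python3 -c "from h import *; s=manip.observe(); print(s['effort'][5],s['moment'],s['dq'][5]); read(6)"
```

```text
-0.0116485491162166 [-0.53384485 -0.68245631  0.23228804] 0.13779061119718006
e6 [0.116 0.245 0.156 0.127 0.12  0.119] Mz [0.103 0.187 0.159 0.145 0.07  0.112]
t 30.85 pos [640.21 -14.01  79.02] rot [ 3.141e+00 -1.000e-03 -3.200e-01] q6 1.6877 open 26.68
F,M,e6 mean [ 4.29  -3.799  4.866 -0.533 -0.591  0.129  0.147] sd [0.357 0.364 0.435 0.041 0.03  0.039 0.046]
```

The torque has risen about 0.13 Nm above free turning, which is mid-band. I'll release, then regrip once to check what holds after the spring-back.

Request:
{"op": "jog_arm", "data": {"steps": [[[0, 0, 0, 0, 0, 0, -0.2], [0, 0, 0, 0, 0, 0, 0], [0, 0, 0, 0, 0, 0, 0.1], [0, 0, 0, 0, 0, 0, 0.1], [0, 0, 0, 0, 0, 0, -0.2], [0, 0, 0, 0, 0, 0, -1], [0, 0, 0, 0, 0, 0, -1], [0, 0, 0, 0, 0, 0, -1]]]}}

```text
t: 31.85
ee_pos: [639.9, -13.7, 78.7]
eef_rot: [3.141, 0.0, -0.32]
force: [-1.9, -4.2, 0.8]
opening: 26.5
grasp_force: 30.0
```

```bash
python3 -c "from h import *; read(5)"
```

```text
e6 [0.005 0.005 0.004 0.004 0.003] Mz [ 0.007  0.024 -0.032 -0.043 -0.025]
t 32.1 pos [639.92 -13.6   78.67] rot [ 3.141  0.    -0.32 ] q6 1.6874 open 27.01
F,M,e6 mean [-1.965e+00 -4.678e+00  1.215e+00 -6.530e-01  3.570e-01 -1.400e-02
  4.000e-03] sd [0.56  0.888 0.227 0.051 0.015 0.025 0.001]
```

Request:
{"op": "jog_arm", "data": {"steps": [[[0, 0, 0, 0, 0, 1, -1], [0, 0, 0, 0, 0, 1, -1], [0, 0, 0, 0, 0, 1, -1], [0, 0, 0, 0, 0, 1, -1]]]}}

```text
t: 32.6
ee_pos: [639.9, -13.6, 78.7]
eef_rot: [3.141, 0.0, -0.39]
force: [-2.5, -4.8, 0.7]
opening: 27.0
grasp_force: 30.0
```

```bash
python3 -c "from h import *; s=manip.observe(); print(s['effort'][5],s['moment'],s['dq'][5]); read(6)"
```

```text
-0.06495910696685314 [-0.72251739  0.35555432  0.14346087] 0.1383461801995477
e6 [0.064 0.19  0.102 0.073 0.066 0.065] Mz [0.094 0.064 0.063 0.07  0.092 0.046]
t 32.9 pos [639.93 -13.63  78.68] rot [ 3.141  0.    -0.39 ] q6 1.7571 open 26.66
F,M,e6 mean [-2.228 -4.795  1.408 -0.68   0.399  0.071  0.093] sd [0.496 0.556 0.609 0.019 0.016 0.017 0.045]
```

Request:
{"op": "jog_arm", "data": {"steps": [[[0, 0, 0, 0, 0, 1, -1], [0, 0, 0, 0, 0, 1, -1], [0, 0, 0, 0, 0, 1, -1], [0, 0, 0, 0, 0, 1, -1]]]}}

```text
t: 33.4
ee_pos: [639.9, -13.6, 78.7]
eef_rot: [3.141, -0.0, -0.46]
force: [-2.2, -4.2, 0.5]
opening: 26.9
grasp_force: 30.0
```

```bash
python3 -c "from h import *; s=manip.observe(); print(s['effort'][5],s['moment'],s['dq'][5]); read(6)"
```

```text
-0.04064506385475397 [-0.70451053  0.35246987  0.14192445] 0.13889673900482086
e6 [0.093 0.232 0.143 0.113 0.107 0.105] Mz [0.13  0.154 0.08  0.091 0.121 0.062]
t 33.7 pos [639.96 -13.62  78.68] rot [ 3.141 -0.    -0.46 ] q6 1.8269 open 26.41
F,M,e6 mean [-2.568 -4.806  1.113 -0.701  0.375  0.106  0.132] sd [0.426 0.447 0.58  0.042 0.031 0.031 0.047]
```

Request:
{"op": "jog_arm", "data": {"steps": [[[0, 0, 0, 0, 0, 0, -0.2], [0, 0, 0, 0, 0, 0, 0], [0, 0, 0, 0, 0, 0, 0.1], [0, 0, -5, 0, 0, 0, 0.1], [0, 0, -20, 0, 0, 0, 0.1], [0, 0, -30, 0, 0, 0, 0.1], [0, 0, -30, 0, 0, 0, 0.1], [0, 0, -30, 0, 0, 0, 0.1]]]}}

```text
t: 34.7
ee_pos: [640.0, -13.2, 195.1]
eef_rot: [-3.141, -0.0, -0.46]
force: [-0.1, -0.3, -0.3]
opening: 48.7
grasp_force: 0.0
```

Request:
{"op": "jog_arm", "data": {"steps": [[[-30, 0, -20, 0, 0, 0, 0.1], [-30, 0, 0, 0, 0, 0, 0.1], [-20, 0, 0, 0, 0, 0, 0.1], [0, 0, 0, 0, 0, 0, 0.1], [0, 0, 0, 0, 0, 0, 0.1]]]}}

```text
t: 35.33
ee_pos: [569.0, 21.9, 213.9]
eef_rot: [-3.141, -0.001, -0.46]
force: [0.4, -0.2, -0.2]
opening: 48.1
grasp_force: 0.0
```

```bash
python3 - <<'E'
from h import *
w=imaging.read_camera("wrist"); cv2.imwrite("pics/w5.png",w["frame"][:,:,::-1])
E
```

```text
(no output)
```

View pics/w5.png

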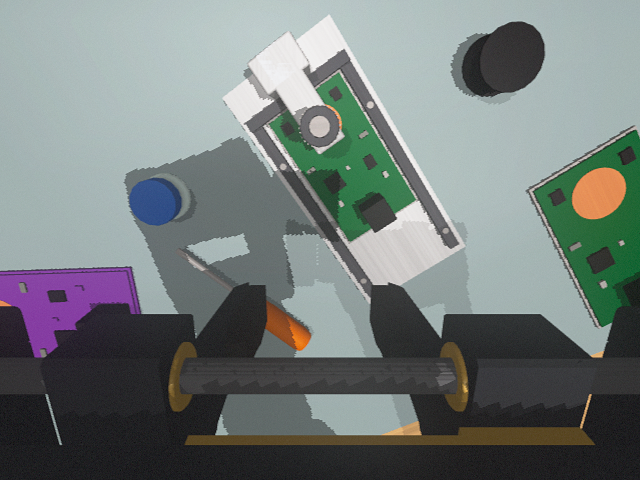

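The board's front edge is against the stop bar, around (335,75). The knob is free at (320,126), and the jar, driver and spool look undisturbed.

```bash
python3 -c "from rig import manip; print(manip.finish_job())"
```

```text
the job is handed in; nothing more can be done
None
```

I slid the board home against the end stop, turned the thumbscrew to about 0.13 Nm above free turning (some springs back on release), let go of everything and handed the job in; the foot force itself was not measured, and no verdict came back.

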